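# Dock the glaze sample board behind its drop catch

## Task

Take the glaze sample board by its upright handle, lay it on the open front end of the plywood dock and slide it in along the bed so that its own front edge lifts the red hinged catch. Press it gently against the sprung black stop only until the catch has dropped down behind the board, ease it back against the catch and let go, so that it stays locked in. Do not force it, do not touch the dock or the catch with the gripper, and leave the things round the work (clay pinch pot, wooden stamp, tin ring cutter) where they stand.

Things in the scene. Friction and masses are not known exactly. Their poses are not given: they have to be found in the camera images.
- dock: fixed dock on the table: plywood bed 350 x 150 x 12 mm, origin on the table under it, x = direction in which the board goes in, bed from x -200 (open front) to +150 mm. On it is clamped a cassette (rails, catch, stop) up to 18 mm nearer or farther along x than nominal, unmeasured; all x of cassette parts are nominal and shift together. Over 25 N between board and dock is too much once the board is in the channel
- dock_entry (a point): on the bed's top, 165 mm before the dock's origin on the middle line: a good place for the centre of the board when it is laid down. Side rails 10 mm high leave a channel 100 mm wide about the middle line from dock x -90 mm inward, with a flared mouth from x -113 mm (nominal)
- catch_nominal (a point): nominal tip of the red catch (dock x -25, y +34 mm, 3 mm above the bed). The catch is 24 mm wide, hinged on a post on the left (+y) rail at dock x -77 mm, 36 mm above the bed, and slopes inward and down; post and catch rise to 43 mm above the bed. A board's front edge starts to lift it at dock x -50 mm; it drops once the rear edge is past x -20 mm (nominal)
- stop_nominal (a point): nominal free face of the black sprung stop, on the bed's top, middle line (dock x +95 mm). The stop yields from 2 N on at 0.5 N per mm for 10 mm, then is solid. The catch drops with the stop pressed in some 5 to 6 mm (5 N, plus 1 to 4 N of friction at the hand); the stop then pushes the board back against the catch
- catch (a joint): hinge angle of the red catch, rad: 0 = hanging down at rest, grows as it is lifted (about 0.16 while it rides on the board); falls by its own weight
- board: sample board: light wooden slab 120 (x) x 96 (y) x 12 mm, 0.15 to 0.31 kg, with a dark upright handle and two glazed tiles, 7 mm high, fixed before and behind it. Origin at the centre of its underside, z up; its x goes along the dock's x (tiles lie off centre towards -y, so that the catch can ride along the clear +y side)
- board_handle (a point): middle of the grip of the board's handle, 65 mm above the board's underside and over its centre; the handle is an upright bar 14 mm thick along the board's x, 30 mm wide along its y, its top 80 mm above the underside; board axes
- pot: grey clay pinch pot standing nearest the board, 78 x 85 x 52 mm, origin under its centre; to be left alone
- stamp: wooden stamp with a round knob, 34 x 34 x 58 mm, origin under its centre; to be left alone
- cutter: the larger tin ring cutter, 70 mm across and 24 mm high, open in the middle, origin under its centre; to be left alone

How it is judged:
By the outcome, as a careful person would: the job done as asked, in the order asked, and still so for the second after the job is handed in, with the robot touching nothing.
It also fails if it takes over 64 s, if anything falls off the work surface, if the arm or the gripper's body presses on something with over 40 N, if the wrist force passes 120 N, or if a joint passes its speed limit or range.

## Robot

A 7-joint arm with a two-finger parallel gripper is mounted at the origin on a cart in front of the work surface, level with it; the furniture and walls round the work are solid. World frame = base frame: x ahead of the robot, y to its left, z up, the work surface at z = 0. Lengths are in m, angles in rad, forces in N, time in s.
With the tool pointing down it reaches from about 0.425 to 0.925 m from the base axis. Payload 6.8 kg.
Tool frame: the origin (TCP) lies on the front face of the gripper's body, between the roots of the fingers; the fingertips stand 73 mm ahead of it and the grasp point (between the pads) lies 54 mm ahead of it (env.nose_length is the distance from the TCP to the fingertips, in m); z points along the fingers, y is the direction in which the jaws open and shut (so a half turn about z gives the same grasp; the last joint's range is limited). The gripper opens to 85 mm and grips with 20 to 120 N. Pads are 22 mm wide; open, the fingers measure 114 mm over their backs; the gripper's body (76 mm by 85 mm) begins 54 mm behind the grasp point. The pads swing forward as they close: fully open they stand 13 mm farther back than shut.
Start: joints at [-1.255, 0.477, 0.022, 1.555, -0.011, 1.109, -0.083], TCP at [0.278, 0.615, 0.304] pointing down, gripper open.
Joint ranges: [-2.96, 2.96], [-0.34, 2.1], [-1.41, 1.46], [0.24, 2.44], [-1.37, 4.51], [0.17, 1.92], [-2.96, 2.96]. Speed limits (rad/s): [2.39, 2.39, 3.14, 3.14, 3.14, 3.14, 3.14].

## Interface

Orientations are given as a unit quaternion [w, x, y, z].
In Python, from cell import env, kin, camera, calibration, job gives the robot as it stands. The module is installed in compiled form; this text tells all that it offers. Calls block until the motion is done:
- env.reach(position, orientation): joint-space move of the TCP to a pose.
- env.movel(position, velocity=0.15, rot=None, stop_force=None): straight line of the TCP; rot=None keeps the orientation; velocity is the mean speed in m/s. With stop_force (N) it stops when the force on the tool has changed by that much, and returns True; else False.
- env.goto_joints(angles): joint-space move.
- env.grip(opening, f_grip=None): finger opening in m; f_grip is the grip in N (None keeps the last); returns when the fingers have stopped.
- env.dwell(seconds).
- kin.inverse_kinematics(position, orientation): joint angles nearest the present ones, or None.
- env.get_state(): the state.
- camera(name): name is "scene" or "side" or "wrist"; returns (picture, depth): 480x640x3 uint8, blue, green, red; 480x640 float32, m along the optical axis (not along the pixel's ray), 0 where there is no reading.
- calibration(name): a dict with "fx", "fy", "cx", "cy" (pixels), "rvec" (rotation vector, rad) and "tvec" (3), from world to camera coordinates, as OpenCV has them. Camera axes: x right, y down, z forward; pixel columns grow to the right and rows downward; lengths in m; the calibration is good to about 2 mm. A picture is of the moment at which its call begins: read the wrist's pose just before it. calibration takes no time and is no camera call; for the wrist camera it gives the pose at the moment of the call.
A pose or a line that the arm cannot do raises env.PlanningError and nothing moves.
- job.job_done(): hands the job in, once; it reports no verdict.
The state is a dict: "time": time; "qpos": joint angles; "joint_velocities": joint speeds; "joint_torque": joint torques, N m; "tcp_pos": TCP position; "orientation": TCP orientation; "force": force on the tool from outside, world axes, zero at the start; "torque": the same for the moment, N m; "opening": finger opening in m.
Only numpy, scipy, OpenCV 4.12 (cv2) and the standard library are available. Lean on these libraries where they do the work, as an engineer would, in place of code of your own. Each camera call takes 0.05 s, during which the arm holds its last target.

## Working session

There is one attempt and no reset: what is moved stays moved. The work goes in short steps, each a Python script; the robot and the scene stay as the last script left them, time stands still between calls to the robot, and variables do not carry over. Pictures are saved under pics/ and viewed, and the job is handed in when it is done.

```bash
ls; mkdir -p pics; cat > h.py <<'E'
import numpy as np, cv2
from cell import env, kin, camera, calibration, job
def snap(n,fn):
    c=calibration(n); im,d=camera(n); cv2.imwrite('pics/'+fn+'.png',im); np.savez('pics/'+fn+'.npz',im=im,d=d,**{k:np.array(c[k]) for k in c}); return im,d,c
def load(fn):
    z=np.load('pics/'+fn+'.npz'); return z['im'],z['d'],z
def pts(d,c):
    R=cv2.Rodrigues(np.array(c['rvec'],float))[0]; t=np.array(c['tvec'],float).ravel()
    v,u=np.mgrid[:480,:640]; P=np.stack([(u-c['cx'])/c['fx']*d,(v-c['cy'])/c['fy']*d,d],-1)
    W=(P-t)@R; W[d<=0]=np.nan; return W
def ray(u,v,z,c):
    R=cv2.Rodrigues(np.array(c['rvec'],float))[0]; t=np.array(c['tvec'],float).ravel()
    o=-R.T@t; r=R.T@np.array([(u-c['cx'])/c['fx'],(v-c['cy'])/c['fy'],1]); return o+r*(z-o[2])/r[2]
def proj(p,c):
    K=np.array([[c['fx'],0,c['cx']],[0,c['fy'],c['cy']],[0,0,1.]])
    return cv2.projectPoints(np.array(p,float).reshape(-1,3),np.array(c['rvec'],float),np.array(c['tvec'],float),K,None)[0].reshape(-1,2)
E
python3 - <<'E'
from h import *
np.set_printoptions(precision=4,suppress=True)
for n in('scene','side','wrist'):
    im,d,c=snap(n,n+'0'); R=cv2.Rodrigues(np.array(c['rvec'],float))[0]; print(n,c['fx'],-R.T@np.ravel(c['tvec']),R[2])
print(env.get_state(),env.nose_length)
E
```

```text
pics
scene 537.1560094237706 [-0.0651 -0.7647  0.7503] [ 0.5462  0.6302 -0.5519]
side 454.38275065937535 [ 0.1845 -0.7399  0.8367] [ 0.3468  0.6709 -0.6555]
wrist 428.2811915269751 [0.2153 0.6421 0.3733] [ 0.2488 -0.1154 -0.9617]
{'time': 0.15, 'qpos': array([-1.2551,  0.4776,  0.0223,  1.5562, -0.0115,  1.1093, -0.0831]), 'joint_velocities': array([ 0.0004, -0.0018,  0.0013, -0.0021, -0.0008, -0.0011, -0.0002]), 'joint_torque': array([  0.0029, -59.6924,   1.6104, -28.1489,   0.0127,   0.0066,
        -0.    ]), 'tcp_pos': array([0.2774, 0.615 , 0.3032]), 'orientation': array([-0.0001,  0.2103,  0.9776, -0.0007]), 'force': array([ 0.0174, -0.3003,  0.2109]), 'torque': array([ 0.0036,  0.0393, -0.0305]), 'opening': 0.08519838252232377} 0.0726
```

View pics/scene0.png

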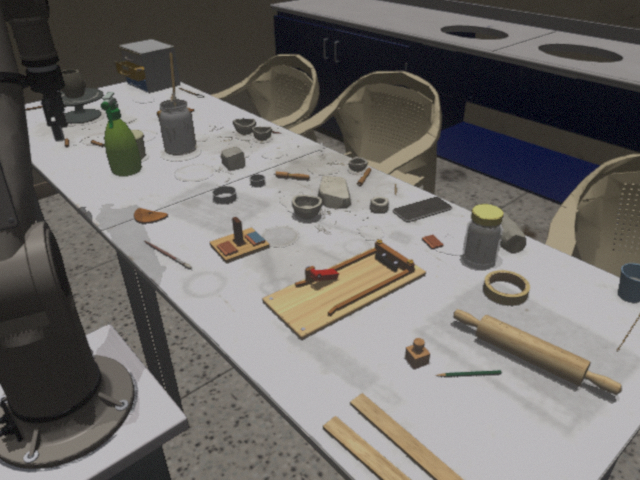

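View pics/side0.png

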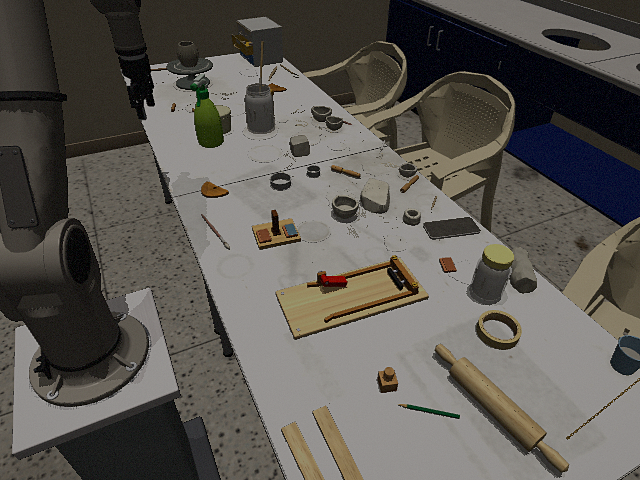

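View pics/wrist0.png

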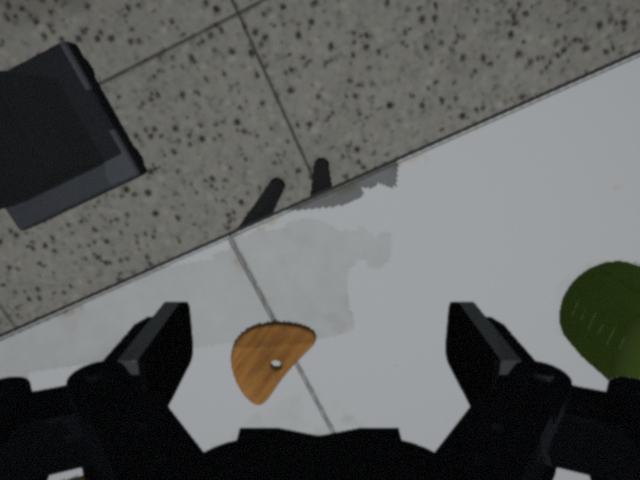

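The scene view shows the board at about (238,243) with its handle at (237,230). The dock's open front edge runs (265,298)-(303,331), the red catch is at (322,272), and the stop is at about (395,258). I'll take rough positions from these next.

```bash
python3 - <<'E'
from h import *
np.set_printoptions(precision=4,suppress=True)
for fn,l in(('scene0',dict(handletop=(237,220,.08),boardc=(239,245,.012),bedFL=(265,297,.012),bedFR=(303,332,.012),bedBR=(425,272,.012),bedBL=(377,242,.012),catch=(325,272,.04),stop=(395,258,.03),pot=(306,208,.03),stamp=(418,352,.03),)),('side0',dict(handletop=(275,212,.08),bedFL=(277,293,.012),bedFR=(293,334,.012),bedBR=(427,296,.012),bedBL=(401,258,.012),pot=(345,207,.03),cut=(280,180,.02)))):
    im,d,c=load(fn);W=pts(d,c)
    for k,(u,v,z) in l.items(): print(fn,k,ray(u,v,z,c),W[v,u])
E
```

```text
scene0 handletop [0.5096 0.2068 0.08  ] [0.5082 0.2043 0.0817]
scene0 boardc [0.5045 0.2021 0.012 ] [0.5015 0.197  0.0159]
scene0 bedFL [ 0.4322 -0.004   0.012 ] [ 0.4324 -0.0037  0.0117]
scene0 bedFR [ 0.4234 -0.1427  0.012 ] [nan nan nan]
scene0 bedBR [ 0.7569 -0.1774  0.012 ] [ 0.7575 -0.1769  0.0115]
scene0 bedBL [ 0.7658 -0.0179  0.012 ] [ 0.7312 -0.0491  0.0428]
scene0 catch [ 0.5631 -0.0519  0.04  ] [ 0.5617 -0.0534  0.0415]
scene0 stop [ 0.7277 -0.1105  0.03  ] [ 0.7242 -0.1134  0.0332]
scene0 pot [0.7246 0.2059 0.03  ] [0.71   0.1881 0.0432]
scene0 stamp [ 0.5352 -0.3413  0.03  ] [ 0.5357 -0.3409  0.0294]
side0 handletop [0.5099 0.2154 0.08  ] [0.5087 0.2119 0.0828]
side0 bedFL [ 0.4239 -0.0081  0.012 ] [ 0.4232 -0.0105  0.0146]
side0 bedFR [ 0.4106 -0.14    0.012 ] [ 0.4106 -0.14    0.012 ]
side0 bedBR [ 0.7527 -0.1746  0.012 ] [ 0.7543 -0.173   0.0097]
side0 bedBL [ 0.7706 -0.0313  0.012 ] [ 0.7784 -0.0219  0.001 ]
side0 pot [0.7296 0.2141 0.03  ] [0.742  0.2357 0.0117]
side0 cut [0.6132 0.4456 0.02  ] [0.6227 0.4718 0.0019]
```

```bash
cat >> h.py <<'E'
from scipy.spatial.transform import Rotation as Ro
np.set_printoptions(precision=4,suppress=True)
def quat(yaw):  # tool y axis along (cos yaw, sin yaw,0), z down
    y=np.array([np.cos(yaw),np.sin(yaw),0]); z=np.array([0,0,-1.]); x=np.cross(y,z)
    q=Ro.from_matrix(np.stack([x,y,z],1)).as_quat(); return q[[3,0,1,2]]
E
python3 - <<'E'
from h import *
R=Ro.from_quat(env.get_state()['orientation'][[1,2,3,0]]).as_matrix(); print(R)
c=calibration('wrist'); Rc=cv2.Rodrigues(np.array(c['rvec'],float))[0]; o=-Rc.T@np.ravel(c['tvec'])
print('cam in tool',R.T@(o-env.get_state()['tcp_pos']),R.T@Rc.T[:,2])
for yaw in(0,np.pi,-.1,np.pi-.1):
  for p in([.51,.2,.16],[.51,.2,.3],[.455,-.076,.14],[.66,-.095,.14],[.52,-.08,.35]): print(yaw,p,kin.inverse_kinematics(p,quat(yaw)))
E
```

```text
[[-0.9115  0.4112 -0.0005]
 [ 0.4112  0.9115 -0.0013]
 [-0.0001 -0.0014 -1.    ]]
cam in tool [ 0.0678 -0.0009 -0.0703] [-0.2741 -0.0013  0.9617]
0 [0.51, 0.2, 0.16] [-0.7865  0.4791  0.3814  2.0017 -0.2669  0.7084 -0.2398]
0 [0.51, 0.2, 0.3] [-0.8496  0.2852  0.4416  1.8898 -0.1436  0.9974 -0.3454]
0 [0.455, -0.076, 0.14] [-0.5018  0.4552  0.6577  2.2207 -0.4895  0.6085  0.5168]
0 [0.66, -0.095, 0.14] [-0.3099  0.7024  0.5243  1.7244 -0.4505  0.8372  0.419 ]
0 [0.52, -0.08, 0.35] [-0.6082  0.2196  0.7612  1.8916 -0.1698  1.0957  0.2191]
3.141592653589793 [0.51, 0.2, 0.16] [-0.2878  0.4668 -0.2509  1.9674  0.1689  0.7272  2.502 ]
3.141592653589793 [0.51, 0.2, 0.3] [-0.3615  0.2794 -0.1519  1.8578  0.0494  1.008   2.6076]
3.141592653589793 [0.455, -0.076, 0.14] [-0.8599  0.8367  1.2679  2.2368 -1.0678  0.9421 -2.0486]
3.141592653589793 [0.66, -0.095, 0.14] [-0.6667  1.0997  1.258   1.7472 -1.1313  1.2137 -2.2173]
3.141592653589793 [0.52, -0.08, 0.35] [-0.9493  0.4204  1.303   1.9048 -0.4441  1.1578 -2.6234]
-0.1 [0.51, 0.2, 0.16] [-0.8006  0.4818  0.4     2.0027 -0.2806  0.7097 -0.3269]
-0.1 [0.51, 0.2, 0.3] [-0.865   0.287   0.461   1.8907 -0.1504  0.9976 -0.4385]
-0.1 [0.455, -0.076, 0.14] [-0.5131  0.4596  0.6727  2.2213 -0.5024  0.6114  0.4298]
-0.1 [0.66, -0.095, 0.14] [-0.326   0.7091  0.5496  1.7256 -0.4732  0.8424  0.3376]
-0.1 [0.52, -0.08, 0.35] [-0.6164  0.2212  0.7716  1.892  -0.1729  1.0959  0.1226]
3.041592653589793 [0.51, 0.2, 0.16] [-0.3055  0.4648 -0.2286  1.9686  0.1539  0.7246  2.4153]
3.041592653589793 [0.51, 0.2, 0.3] [-0.3764  0.2784 -0.1339  1.8588  0.0434  1.0072  2.5132]
3.041592653589793 [0.455, -0.076, 0.14] [-0.8599  0.8367  1.2679  2.2368 -1.0678  0.9421 -2.1486]
3.041592653589793 [0.66, -0.095, 0.14] [-0.6667  1.0997  1.258   1.7472 -1.1313  1.2137 -2.3173]
3.041592653589793 [0.52, -0.08, 0.35] [-0.9493  0.4204  1.303   1.9048 -0.4441  1.1578 -2.7234]
```

```bash
python3 - <<'E'
from h import *
env.reach([.51,.24,.33],quat(0)); snap('wrist','w1'); 
env.reach([.56,-.03,.40],quat(0)); snap('wrist','w2'); print(env.get_state()['time'],env.get_state()['tcp_pos'])
E
```

```text
2.9667 [ 0.5601 -0.0275  0.3993]
```

View pics/w1.png

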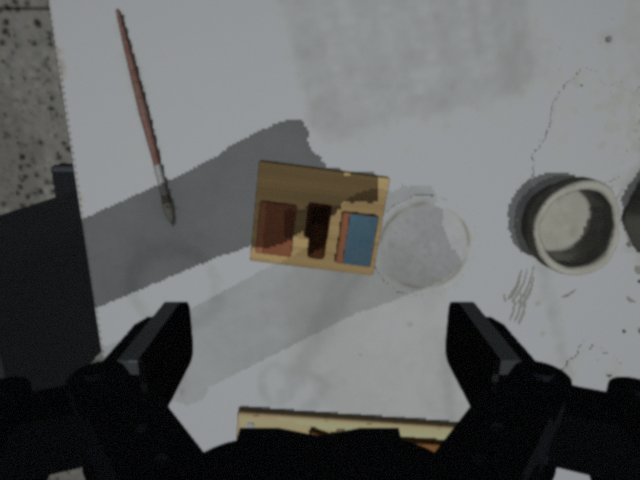

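View pics/w2.png

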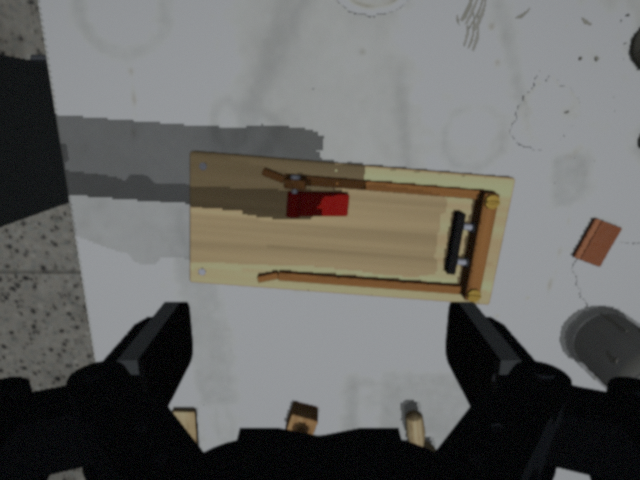

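w1 shows the board with top corners at about (261,161), (389,178), (374,274) and (250,260). Its tiles lie on the lower (-y) side and the handle is at about (319,228). In w2 the bed spans (190,152)-(513,178)-(490,303)-(190,282), the red catch (287,193)-(348,215), and the stop's face is at about (449,242).

```bash
python3 - <<'E'
from h import *
for fn,c0,rad in(('w1',(.51,.2),.12),('w2',(.59,-.09),.24)):
    im,d,c=load(fn);W=pts(d,c)
    reg=np.hypot(W[...,0]-c0[0],W[...,1]-c0[1])<rad
    t=reg&(abs(W[...,2])<.004); print(fn,'table z',np.median(W[t][:,2]))
    m=(reg&(W[...,2]>.007)&(W[...,2]<.1)).astype(np.uint8)
    m=cv2.morphologyEx(m,cv2.MORPH_OPEN,np.ones((3,3)))
    n,l,s,_=cv2.connectedComponentsWithStats(m); k=1+np.argmax(s[1:,4]); m=(l==k)
    top=m&(abs(W[...,2]-.012)<.003); print('top z',np.median(W[top][:,2]))
    r=cv2.minAreaRect((W[top][:,:2]*1000).astype(np.float32)); print('depth rect',r)
    hsv=cv2.cvtColor(im,cv2.COLOR_BGR2HSV); 
    cm=((hsv[...,1]>60)&(hsv[...,0]<30)|m).astype(np.uint8); 
    near=cv2.dilate(m.astype(np.uint8),np.ones((9,9))); cm=cm&near
    cm=cv2.morphologyEx(cm,cv2.MORPH_OPEN,np.ones((5,5)))
    u=max(cv2.findContours(cm,cv2.RETR_EXTERNAL,cv2.CHAIN_APPROX_NONE)[0],key=cv2.contourArea)
    b=cv2.approxPolyDP(cv2.convexHull(u),4,True).reshape(-1,2); print('corners',b.tolist())
    P=np.array([ray(x,y,.012,c)[:2] for x,y in b]); print(P); 
    r=cv2.minAreaRect(np.array([ray(x,y,.012,c)[:2]*1000 for x,y in u.reshape(-1,2)],np.float32)); print('ray rect',r)
    hi=W[m&(W[...,2]>.072)]; print('high',len(hi),hi.mean(0) if len(hi) else '')
    if fn=='w1': print('handle',cv2.minAreaRect((hi[:,:2]*1000).astype(np.float32)))
E
```

```text
w1 table z 0.0004287864876198534
top z 0.012533102671361573
depth rect ((509.1287536621094, 211.19818115234375), (96.38622283935547, 119.98576354980469), 82.83674621582031)
corners [[259, 161], [388, 178], [372, 275], [250, 260]]
[[0.4565 0.2662]
 [0.5732 0.2514]
 [0.5623 0.157 ]
 [0.4446 0.1719]]
ray rect ((509.1778259277344, 211.6956787109375), (96.59095001220703, 119.69573211669922), 82.77304077148438)
high 661 [0.5092 0.2129 0.0798]
handle ((509.18109130859375, 211.8397216796875), (29.847795486450195, 13.919978141784668), 82.79559326171875)
w2 table z 0.00037742619084372146
top z 0.012628115909298583
depth rect ((592.28759765625, -89.3211441040039), (149.81771850585938, 348.8266906738281), 85.47433471679688)
corners [[190, 152], [513, 178], [488, 304], [191, 282]]
[[ 0.4249 -0.0023]
 [ 0.769  -0.0285]
 [ 0.7587 -0.176 ]
 [ 0.4144 -0.1497]]
ray rect ((592.2410888671875, -89.21513366699219), (150.7677459716797, 347.533447265625), 85.3955078125)
high 0
```

The sizes match the given ones: board 120x96, bed 349x150, handle 30x14. Next I'll work out the cassette shift in dock coordinates.

```bash
cat >> h.py <<'E'
DY=np.deg2rad(-4.52); DD=np.array([np.cos(DY),np.sin(DY)]); DN=np.array([-DD[1],DD[0]])
DO=np.array([.5923,-.0893])+.025*DD
def todock(p): q=np.asarray(p)[...,:2]-DO; return np.stack([q@DD,q@DN,np.asarray(p)[...,2]-.012],-1)
def fromdock(x,y): return DO+x*DD+y*DN
E
python3 - <<'E'
from h import *
for fn in('w2','scene0','side0'):
    im,d,c=load(fn);W=pts(d,c);D=todock(W);hsv=cv2.cvtColor(im,cv2.COLOR_BGR2HSV).astype(int)
    inb=(D[...,0]>-.2)&(D[...,0]<.15)&(abs(D[...,1])<.075)
    red=inb&((hsv[...,0]<6)|(hsv[...,0]>174))&(hsv[...,1]>190)&(im[...,2]>60)&(D[...,2]>0)
    P=D[red]*1000; print(fn,'red',len(P),np.percentile(P,[1,50,99],axis=0))
    blk=inb&(im.max(-1)<50)&(D[...,2]>.004)&(D[...,0]>.05); P=D[blk]*1000; print('blk',len(P),np.percentile(P,[2,50,98],axis=0) if len(P) else '')
    # height profile of middle line/ rails
    for nm,y0,y1 in(('mid',-.015,.015),('Rrail',-.060,-.05),('Lrail',.05,.06)):
        s=inb&(D[...,1]>y0)&(D[...,1]<y1)&(D[...,2]>.006); xs=D[s]*1000
        print(nm,len(xs),np.percentile(xs[:,0],[0,1,5,50,99]) if len(xs) else '',xs[:,2].max() if len(xs) else '')
im,d,c=load('w2');z=cv2.resize(im[130:320,170:530],None,fx=2.2,fy=2.2,interpolation=cv2.INTER_CUBIC);cv2.imwrite('pics/z.png',z)
for p in [((449,242),.024),((265,172),.022),((263,277),.022),((347,205),.015)]: print(p,todock(ray(*p[0],p[1],c))*1000)
E
```

```text
w2 red 555 [[-60.7641  24.8073  18.2416]
 [-44.1736  34.881   24.5297]
 [-30.2718  45.6039  31.0131]]
blk 1333 [[ 86.9871 -49.7843   5.695 ]
 [106.3946   3.6995  16.1768]
 [109.0074  57.5061  24.1884]]
mid 906 [ 86.5025  86.9231  87.2652 108.3959 123.1444] 28.573810581524302
Rrail 1932 [-121.2703 -116.4156 -103.2031    4.9214  119.0392] 34.9246621066923
Lrail 11546 [-127.5289 -126.049  -124.0069 -103.5421  113.6493] 395.89115446099834Traceback (most recent call last):
  File "<stdin>", line 6, in <module>
    return _quantile_unchecked(
        a, q, axis, out, overwrite_input, method, keepdims, weights)
    return _ureduce(a,
                    func=_quantile_ureduce_func,
    ...<5 lines>...
                    overwrite_input=overwrite_input,
                    method=method)
    r = func(a, **kwargs)
    result = _quantile(arr,
                       quantiles=q,
    ...<2 lines>...
                       out=out,
                       weights=wgt)
    slices_having_nans = np.isnan(arr[-1, ...])
                                  ~~~^^^^^^^^^
IndexError: index -1 is out of bounds for axis 0 with size 0
```

```bash
python3 - <<'E'
from h import *
im,d,c=load('w2');z=cv2.resize(im[130:320,170:530],None,fx=2.2,fy=2.2,interpolation=cv2.INTER_CUBIC);cv2.imwrite('pics/z.png',z)
by=np.deg2rad(-7.2); b=np.array([.5091,.2117])
pd=fromdock(-.182,0); print('lay',pd, kin.inverse_kinematics([*pd,.131],quat(DY)))
env.reach([*b,.22],quat(by)); snap('wrist','w3')
env.movel([*b,.119],.12); s=env.get_state(); print(s['tcp_pos'],s['force'],s['time'])
env.grip(.0,f_grip=50); s=env.get_state(); print(s['opening'],s['force'],s['tcp_pos'])
snap('side','s1');snap('scene','c1')
E
```

```text
lay [ 0.4358 -0.0769] [-0.3879  0.4157  0.5097  2.2602 -0.3883  0.5473  0.3419]
[0.5096 0.2118 0.1196] [ 0.0422 -0.0815 -0.2507] 5.175
0.013414242903814778 [-0.8219  0.1583  3.0622] [0.5092 0.2118 0.1192]
```

View pics/z.png

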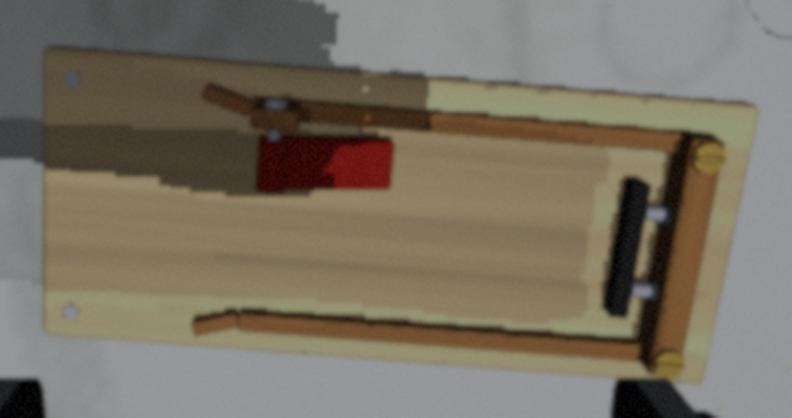

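View pics/c1.png

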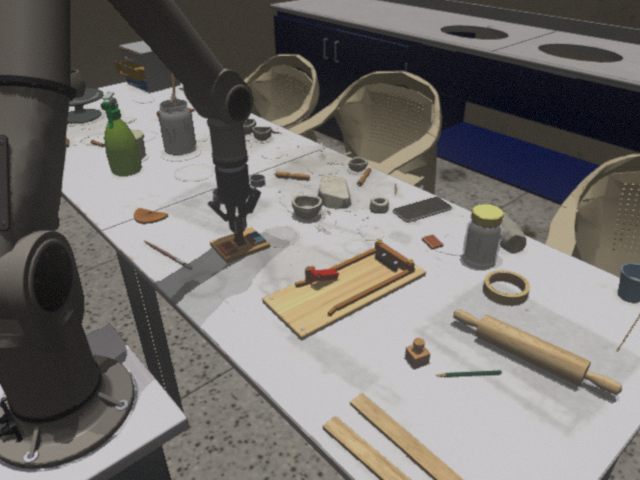

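Grasp holds at 13.4 mm opening, and c1 shows the fingers round the handle at (238,228). Before moving I'll check the channel's lateral centre and its angle.

```bash
python3 - <<'E'
from h import *
im,d,c=load('w2');W=pts(d,c);D=todock(W)*1000
for x0 in range(-130,90,15):
    s=(D[...,0]>x0)&(D[...,0]<x0+6)&(abs(D[...,1])<75)&(D[...,2]>7)&(D[...,2]<12)
    r=D[s][:,1]; a=r[r<-30];b=r[r>46]
    q=lambda t:np.round(np.percentile(t,[3,50,97]),1) if len(t)>5 else ''
    print(x0,q(a),q(b))
for p in [((449,242),.024),((278,279),.022),((257,276),.022),((461,289),.022),((471,190),.022)]: print(p,todock(ray(*p[0],p[1],c))*1000)
E
```

```text
-130  
-115 [-61.6 -57.5 -53.9] [53.9 58.2 62.5]
-100 [-58.8 -54.6 -50.1] [52.1 56.8 59.3]
-85 [-59.  -53.6 -50.1] 
-70 [-59.2 -53.6 -50.1] [50.  55.1 59.4]
-55 [-59.  -54.2 -50.2] [49.9 55.4 59.5]
-40 [-59.5 -53.9 -50.3] [50.2 55.5 59.7]
-25 [-59.1 -53.8 -50.1] [50.4 54.8 59.6]
-10 [-58.9 -54.4 -50.3] [50.6 54.9 59.6]
5 [-59.1 -54.5 -50. ] [50.7 55.1 59.4]
20 [-58.7 -53.8 -50. ] [49.9 55.3 59.5]
35 [-58.5 -53.3 -50.1] [50.  55.5 59.6]
50 [-58.9 -53.5 -50.1] [50.1 55.  59.6]
65 [-58.9 -54.5 -50.1] [50.3 55.  59.7]
80 [-59.3 -54.1 -50. ] [50.5 55.  59.6]
((449, 242), 0.024) [85.8019  1.1934 12.    ]
((278, 279), 0.022) [-97.4197 -58.1783  10.    ]
((257, 276), 0.022) [-121.0501  -56.5245   10.    ]
((461, 289), 0.022) [109.1716 -53.1875  10.    ]
((471, 190), 0.022) [100.1312  59.4387  10.    ]
```

```bash
python3 - <<'E'
from h import *
s=env.get_state(); p=s['tcp_pos']
env.movel([p[0],p[1],.215],.15); s=env.get_state(); print('lifted',s['force'],s['torque'],s['opening'])
pd=fromdock(-.182,0.0003)
env.reach([*pd,.20],quat(DY)); s=env.get_state(); print(s['tcp_pos'],s['force'],s['time'],todock(s['tcp_pos']))
env.movel([*pd,.137],.1); snap('wrist','w4'); snap('side','s4')
F0=env.get_state()['force']
r=env.movel([*pd,.1285],.01,stop_force=2.0); s=env.get_state(); print(r,s['tcp_pos'],s['force']-F0,todock(s['tcp_pos']),s['time'])
snap('side','s5'); snap('wrist','w5')
E
```

```text
lifted [-0.5241  0.405  -2.404 ] [ 0.0016 -0.0082 -0.0486] 0.013377015639669487
[ 0.4366 -0.0756  0.2   ] [ 0.8575  0.5508 -2.0691] 7.8583 [-0.1813  0.0014  0.188 ]
True [ 0.4358 -0.0766  0.1312] [-1.8812  0.0992  8.2913] [-0.182   0.0003  0.1192] 9.35
```

View pics/s5.png

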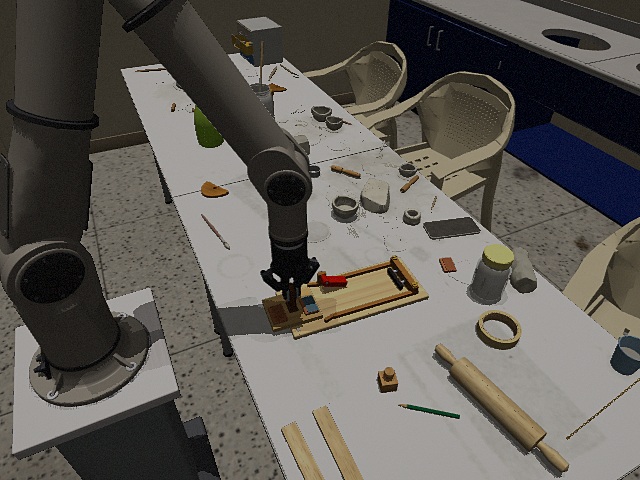

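View pics/w5.png

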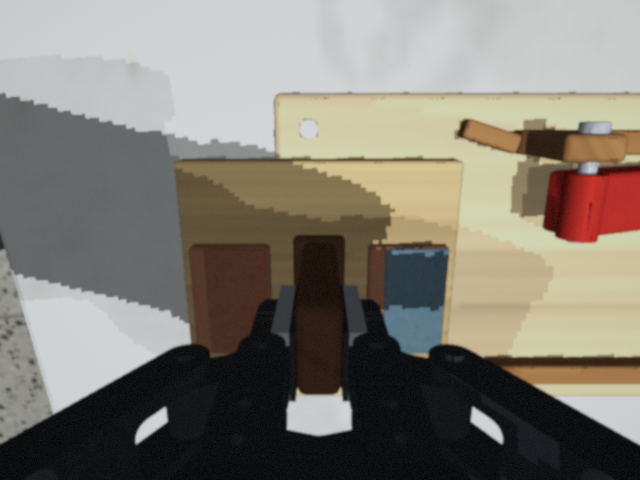

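The board lies flat on the bed with its front edge at column 461, just before the rail mouth at (463,127), and it is parallel to the bed. I'll reduce the down-press, then check the lateral fit.

```bash
python3 - <<'E'
from h import *
im,d,c=load('w5');W=pts(d,c);D=todock(W)*1000
m=(abs(D[...,2]-12)<2.5)&(D[...,0]>-260)&(D[...,0]<-100)&(abs(D[...,1])<70)
m=cv2.morphologyEx(m.astype(np.uint8),cv2.MORPH_OPEN,np.ones((5,5)))>0
P=D[m]; print(np.percentile(P,[0.5,50,99.5],axis=0))
for a,b in((-230,-200),(-200,-170),(-160,-130)):
    q=P[(P[:,0]>a)&(P[:,0]<b)]; print(a,'ymax',np.percentile(q[:,1],99.5))
for a,b in((0,15),(15,30),(30,44)):
    q=P[(P[:,1]>a)&(P[:,1]<b)]; print(a,'xmin/max',np.percentile(q[:,0],[.5,99.5]))
bed=(abs(D[...,2])<3)&(D[...,0]>-110)&(abs(D[...,1])<30); print('bed z',np.median(D[bed][:,2]))
p=env.get_state()['tcp_pos']; t=fromdock(-.182,.0)
for z in(.1312,.1316):
    env.movel([*t,z],.01); s=env.get_state(); print(z,s['tcp_pos'],s['force'],s['torque'])
E
```

```text
[[-240.2672  -29.7692   10.3063]
 [-180.3605   29.3604   12.3812]
 [-107.5117   58.7165   14.0243]]
-230 ymax 48.17566012487534
-200 ymax 48.21543770154784
-160 ymax 48.2612843971006
0 xmin/max [-240.5397 -121.5433]
15 xmin/max [-239.9942 -122.0681]
30 xmin/max [-239.9708 -122.0563]
bed z 0.4983172620849196
0.1312 [ 0.4359 -0.077   0.1312] [ 0.1711 -0.2627  0.2401] [-0.0649 -0.1934  0.0388]
0.1316 [ 0.4355 -0.0769  0.1314] [-0.9405 -0.1384 -2.0296] [-0.0315 -0.0369  0.0286]
```

```bash
python3 - <<'E'
from h import *
def go(x,v,sf,z=.1313):
    r=env.movel([*fromdock(x,0),z],v,stop_force=sf); s=env.get_state(); f=s['force']
    print(x,r,todock(s['tcp_pos'])*1000,'along %.2f lat %.2f z %.2f'%(f[:2]@DD,f[:2]@DN,f[2]),'t',round(s['time'],2)); return r
for x in(-.14,-.09,-.04,0.0,.015):
    if go(x,.05,9): break
snap('wrist','w6');snap('side','s6');snap('scene','c6')
E
```

```text
-0.14 False [-140.231    -0.068   119.2842] along 0.64 lat -0.30 z -2.21 t 10.94
-0.09 False [-90.1738  -0.0136 119.2846] along 0.00 lat 0.57 z -1.99 t 12.09
-0.04 False [-40.0833  -0.0214 119.2685] along -0.47 lat 0.10 z -1.57 t 13.24
0.0 False [  0.0665   0.0021 119.2934] along 1.12 lat -1.04 z -0.82 t 14.19
0.015 True [  3.0067  -0.1128 119.2583] along 2.13 lat 0.43 z 0.74 t 14.4
```

```bash
python3 - <<'E'
import cv2
a=cv2.imread('pics/s6.png')[220:340,250:450];b=cv2.imread('pics/c6.png')[220:340,240:440]
cv2.imwrite('pics/z6.png',cv2.resize(cv2.hconcat([a,b]),None,fx=2,fy=2,interpolation=cv2.INTER_CUBIC))
E
```

```text
(no output)
```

View pics/w6.png

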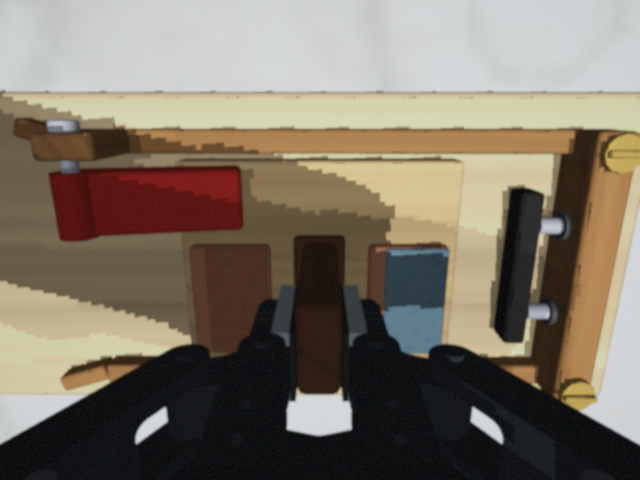

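View pics/z6.png

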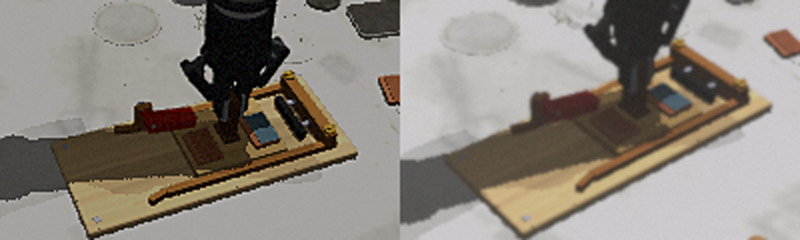

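The catch rides on the board (red, (90,170)-(242,230)). The board's front edge at column 461 is still short of the stop's face at about column 500. The early stop looks like a transient. I'll continue slowly, watching the force along the axis.

```bash
cat >> h.py <<'E'
def favg(n=5):
    fs=[]
    for _ in range(n): env.dwell(.03); fs.append(env.get_state()['force'])
    f=np.mean(fs,0); return np.array([f[:2]@DD,f[:2]@DN,f[2]])
def tip(fn):
    im,d,c=snap('wrist',fn);D=todock(pts(d,c))*1000;hsv=cv2.cvtColor(im,cv2.COLOR_BGR2HSV).astype(int)
    red=((hsv[...,0]<6)|(hsv[...,0]>174))&(hsv[...,1]>170)&(im[...,2]>40)&(D[...,1]>15)&(D[...,1]<50)&(D[...,0]>-95)&(D[...,0]<-15)
    P=D[red]; a=np.polyfit(P[:,0],P[:,2],1); return np.percentile(P[:,0],99),np.polyval(a,np.percentile(P[:,0],99)),np.arctan(a[0])
def go(x,v,sf,z=.1313):
    r=env.movel([*fromdock(x,0),z],v,stop_force=sf); s=env.get_state()
    print(x,r,todock(s['tcp_pos'])*1000,'F',favg(),'t',round(s['time'],2)); return r
E
python3 - <<'E'
from h import *
print('rest?',favg())
for i,x in enumerate((.015,.022,.025,.027,.028,.029)):
    go(x,.02,12); print('  tip',tip('w7_%d'%i))
E
```

```text
rest? [ 3.4065 -0.3727  4.7585]
0.015 True [  2.8451  -0.1676 119.434 ] F [-1.0055  0.4621  5.5161] t 15.01
  tip (np.float64(-26.75749903085561), np.float64(27.391683624530277), np.float64(-0.2239783785027655))
0.022 False [ 19.6968  -0.5295 119.5014] F [-6.7975 -0.0516 12.5957] t 16.27
  tip (np.float64(-26.29750458678456), np.float64(27.35718299744022), np.float64(-0.22355266427458528))
0.025 False [ 22.9532  -0.5193 119.4871] F [-5.9764 -0.0873 11.7437] t 16.78
  tip (np.float64(-26.245673263896954), np.float64(27.251803324673062), np.float64(-0.22511955862101984))
0.027 False [ 24.8598  -0.5557 119.4964] F [-6.3573  0.0547 11.7515] t 17.25
  tip (np.float64(-26.217099421973856), np.float64(27.31073885845466), np.float64(-0.22311336045458569))
0.028 False [ 25.7079  -0.5639 119.5239] F [-7.4401 -0.3052 12.7102] t 17.72
  tip (np.float64(-26.221766302308186), np.float64(27.339039348574463), np.float64(-0.22201628778864582))
0.029 False [ 26.7062  -0.5679 119.5386] F [-7.5473  0.0308 12.4863] t 18.18
  tip (np.float64(-26.198683907071494), np.float64(27.418625523861817), np.float64(-0.2188593195226499))
```

The down-press has crept up to about 14 N, which is causing drag. I'll ease z up before going on.

```bash
python3 - <<'E'
from h import *
x=todock(env.get_state()['tcp_pos'])[0]
for z in(.1316,.1319,.1322,.1325):
    env.movel([*fromdock(x,0),z],.01); f=favg(); print(z,env.get_state()['tcp_pos'][2],todock(env.get_state()['tcp_pos'])*1000,f,env.get_state()['torque'])
    if f[2]<-.5: break
print(tip('w8'),env.get_state()['time'])
E
```

```text
0.1316 0.1313828412956669 [ 25.9281  -0.3348 119.3828] [-2.7115 -1.2987  5.0813] [-0.2867  0.3465 -0.0767]
0.1319 0.13145120401267107 [ 26.3978   0.2354 119.4512] [-0.8509 -0.7719 -0.4374] [-0.2336  0.0393 -0.0179]
0.1322 0.13200049715887768 [ 26.6049   0.3333 120.0005] [-0.1865  0.1371 -2.8145] [-0.0568  0.0153 -0.0065]
(np.float64(-26.16342482860699), np.float64(27.792312924268508), np.float64(-0.2120853879543655)) 19.8333
```

View pics/w8.png

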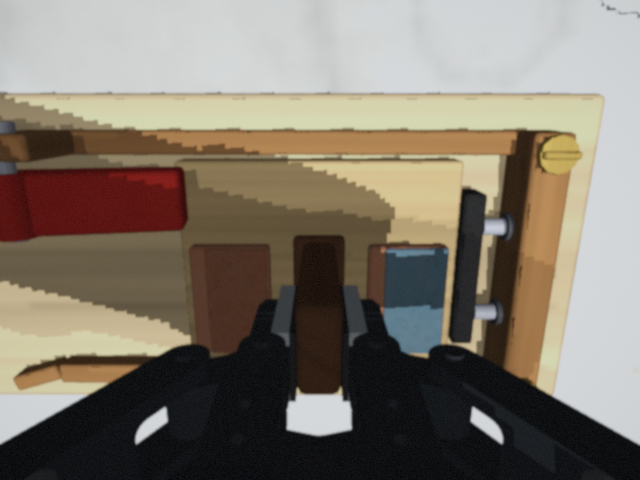

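The press is relieved: the board hangs free at z .1322 and just touches at about .1318. Its front edge (column 461) is now almost at the stop face (column ~458). I'll push on in small steps and check the catch after each one.

```bash
python3 - <<'E'
from h import *
env.movel([*fromdock(.0266,0),.1318],.01); print(favg())
for i,x in enumerate((.028,.029,.030,.031,.032,.0325,.033,.0335,.034,.0345,.035)):
    r=go(x,.01,8,z=.1318); t=tip('w9_%d'%i); print('  tip',np.array(t))
    if t[1]<24: print('DROP');break
    if favg(2)[0]<-13: print('force');break
    if abs(favg(2)[2])>6: print('z');break
E
```

```text
[ 0.1642 -0.2191 -2.5296]
0.028 False [ 27.5596  -0.0379 119.6317] F [-2.339  -0.059  -1.8647] t 20.54
  tip [-26.1916  27.5444  -0.2135]
0.029 False [ 28.8948  -0.0193 119.6777] F [-2.9055  0.4495 -2.7376] t 21.14
  tip [-26.176   27.7257  -0.207 ]
0.03 False [ 29.8835  -0.0282 119.6713] F [-3.4769 -0.1519 -3.6129] t 21.74
  tip [-26.113   27.8267  -0.2024]
0.031 False [ 30.92    -0.0039 119.7297] F [-4.1577 -0.3956 -3.6402] t 22.34
  tip [-26.1017  27.9579  -0.1971]
0.032 False [ 31.9477  -0.0219 119.7799] F [-4.1547 -0.2013 -3.0647] t 22.94
  tip [-29.0426  18.2509  -0.3664]
DROP
```

The catch dropped: its tip fell 9.7 mm and the hinge angle changed 0.17 rad, with 4.2 N along the axis. Now I'll ease back.

```bash
python3 - <<'E'
from h import *
for i,x in enumerate((.031,.030,.029,.028,.0275,.027,.0265)):
    r=go(x,.01,5,z=.1316); 
    f=favg(3)[0]
    if f>1.0: break
print(np.array(tip('w10')));snap('side','s10')
E
```

```text
0.031 False [ 31.0453  -0.0182 119.6804] F [-4.1511 -0.2267 -2.6318] t 23.41
0.03 False [ 30.0692   0.0262 119.6528] F [-3.087  -0.408  -2.3236] t 23.93
0.029 False [ 29.4563   0.0073 119.7649] F [-1.3637  0.1471 -3.8543] t 24.44
0.028 False [ 28.9464   0.0423 120.0326] F [ 2.771  -0.8239 -4.5237] t 24.96
[-29.0403  17.8471  -0.3817]
```

View pics/w10.png

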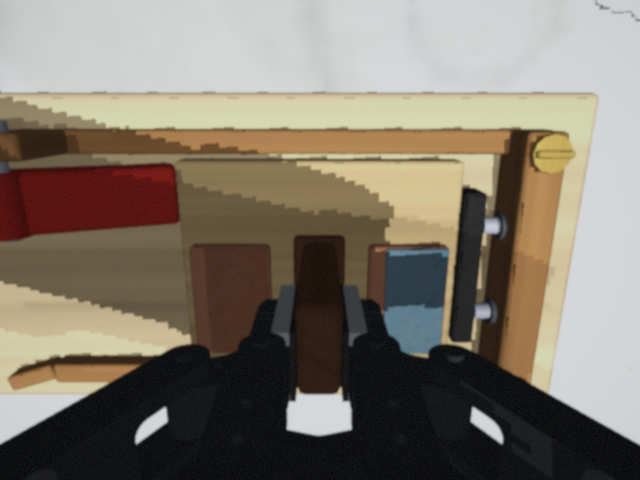

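The catch has dropped behind the rear edge (tip at column 178, edge at 181) and blocks at about x=29 mm. I'll neutralise the forces, seat the board on the bed and release.

```bash
python3 - <<'E'
from h import *
go(.0296,.01,8,z=.1316)
go(.0296,.01,8,z=.1313)
go(.0294,.01,8,z=.1313)
print(np.array(tip('w11')))
E
```

```text
0.0296 False [ 29.344   -0.0499 119.6953] F [ 0.345  -0.2165 -0.8864] t 25.63
0.0296 False [ 29.2514  -0.0702 119.3791] F [-2.4187  0.0259  3.3337] t 26.05
0.0294 False [ 29.2186  -0.0417 119.3667] F [-3.3602 -0.0931  5.0107] t 26.47
[-29.0735  18.0193  -0.3778]
```

```bash
python3 - <<'E'
from h import *
go(.0294,.01,8,z=.1315)
env.grip(.045); s=env.get_state(); print(s['opening'],favg(),s['time'])
p=s['tcp_pos']; env.movel([p[0],p[1],.25],.1); print(favg())
env.reach([.61,-.03,.36],quat(DY)); im,d,c=snap('wrist','w12'); snap('side','s12')
W=pts(d,c);D=todock(W)*1000
hi=D[(D[...,2]>74)&(D[...,2]<84)&(abs(D[...,1])<30)&(abs(D[...,0]-30)<40)]; print('handle',hi.mean(0))
for a in(15,25,):
    q=D[(abs(D[...,2]-12.4)<2)&(D[...,1]>a)&(D[...,1]<a+10)&(D[...,0]>-50)&(D[...,0]<95)]; print(np.percentile(q[:,0],[.5,99.5]),np.median(q[:,2]))
hsv=cv2.cvtColor(im,cv2.COLOR_BGR2HSV).astype(int)
red=((hsv[...,0]<6)|(hsv[...,0]>174))&(hsv[...,1]>170)&(D[...,1]>15)&(D[...,1]<50)&(D[...,0]>-95)&(D[...,0]<-15)
print('red',np.percentile(D[red],[1,99],axis=0),np.arctan(np.polyfit(D[red][:,0],D[red][:,2],1)[0]),env.get_state()['time'])
E
```

```text
0.0294 False [ 29.2537  -0.0182 119.3865] F [-3.0615  0.2113  3.621 ] t 26.93
0.04504312518153468 [-0.0213  0.0196  0.0625] 27.5083
[-0.4896 -0.3458 -0.1511]
handle [29.2577  1.1598 79.8335]
[-29.0735  89.7801] 12.575447186166144
[-27.923   89.8137] 12.639201906786472
red [[-88.9153  24.3631  17.5005]
 [-29.6202  45.9668  44.0389]] -0.38826187394679634 29.8667
```

View pics/w12.png

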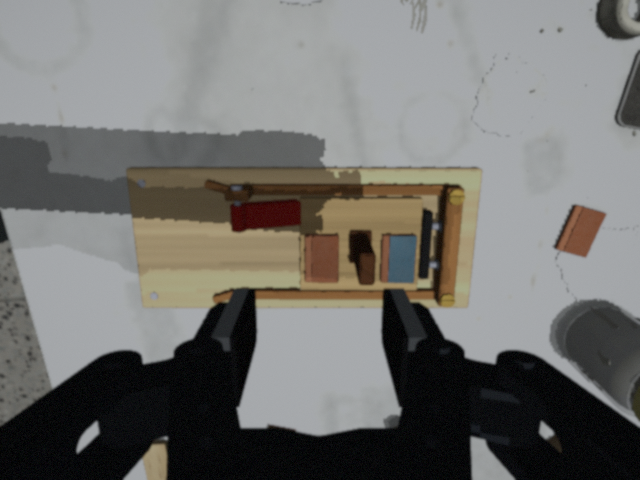

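View pics/s12.png

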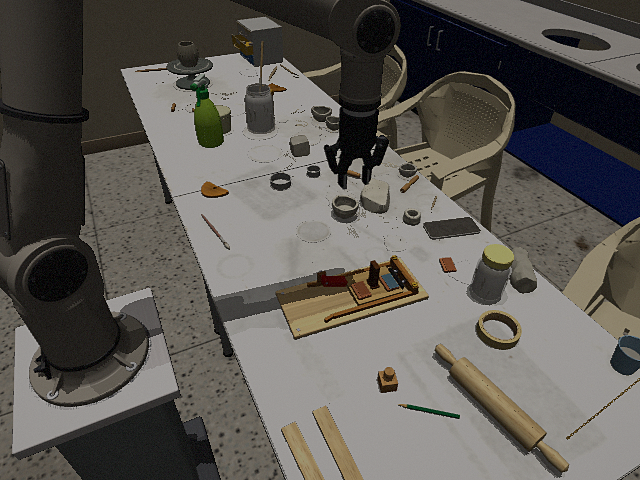

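The board sits flat in the channel with the catch at rest behind it. Pot, stamp and cutter are at the same pixels as at the start. I'll hand it in.

```bash
python3 -c "
from h import *
job.job_done(); print(env.get_state()['time'])"
```

```text
the job is handed in; nothing more can be done
the job is handed in; nothing more can be done
```

The glaze sample board is locked in the dock, with the catch down behind it and the gripper well clear. The job was handed in at about 30 s of the 64 s allowed.

**Steps:** I took the board by its handle and laid it on the open front end of the bed. The cassette measured about 8 mm nearer than nominal, so I allowed for that. I slid the board in under the catch and pressed the stop in small steps until the catch dropped, at about 4 N along the slide. Then I eased it back until the catch held it and let go.

**Last checks:**
- **Board:** its centre is at dock x of about +29 mm, flat on the bed, with the stop still pressed in by about 2.5 mm.
- **Catch:** its tip is back at its rest height, behind the board's rear edge.
- **Surroundings:** the pot, stamp and cutter look unmoved in the side picture, which I compared by eye only.

**What did not go cleanly:**
- **Slide:** partway in, while the catch was already riding on the board, I was pressing it down with up to about 14 N. That added about 7 N of drag, and I eased it off before reaching the stop.
- **Early stops:** the force limit also stopped the slide early twice, at about x = 3 mm. I first took the earlier one for a transient, but the down-press is the likelier cause.
- **Release:** about 3 N along the slide and 6 N of down-press were left in the grip when I opened it. The board stayed in place.

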